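# Square up the core plates and hold the jig's spring arm on its stop

## Robot

A 6-joint arm with a two-finger parallel gripper is mounted at the origin on the work surface. World frame = base frame: x ahead of the robot, y to its left, z up, the work surface at z = 0. Lengths are in mm, angles in rad, forces in N, time in s.
With the tool pointing down it reaches from about 350 to 875 mm from the base axis. Payload 4.2 kg.
Tool frame: the origin (TCP) lies at the very end of the fingers, on their centre line; the grasp point (between the pads) lies 19 mm behind it; z points along the fingers, y is the line along which they close (so a half turn about z gives the same grasp; the last joint's range is limited). The gripper opens to 85 mm and grips with 20 to 120 N. Pads are 22 mm wide; open, the fingers measure 114 mm over their backs; the gripper's body (76 mm by 85 mm) begins 54 mm behind the grasp point. The pads swing forward as they close: fully open they stand 13 mm farther back than shut.
Start: joints at [-0.949, 0.385, 0.008, 0, -1.194, -0.259], TCP at [221.822, -584.289, 231.312] pointing down, gripper open.
Joint ranges: [-3.14, 3.14], [-1.21, 2.06], [-1.07, 1.41], [-3.16, 2.05], [-2.99, -0.16], [-3.1, 3.1]. Speed limits (rad/s): [2.79, 2.79, 3.14, 3.14, 3.14, 3.14].

## Interface

Orientations are given as a unit quaternion [x, y, z, w].
In Python, from bench import arm gives the robot as it stands.
- The arm moves only by the tool servo_tool, never from a script. Its argument "rows" is a list that holds one entry, the list of rows, each a list of 7 numbers: the finger opening in mm, from 0 to 85.4, then the shift along the tool's x, y, z in mm, then the turn, a rotation vector about the tool's x, y, z in rad. A call has 1 to 10 rows; each row is the pose to reach, as a shift and turn from the pose commanded when the call began, along the tool's axes at that moment; what a row does not reach only later rows make up. A row lasts 1/8 s, in which the tool goes at most 62.5 mm and 10.7 degrees, less where a joint would pass 70% of its speed; a pose out of reach is approached as far as the arm can. A call with a gripper value outside its range is refused whole. The fingers move at their own pace and stop on an object; the grip force is fixed at half the most. Time passes only in rows, so rows that repeat a pose let the fingers close. It gives the time, the measured TCP pose, the force, the opening and the grip force at its end, in the units of the state.
- arm.read_state(): the state, without advancing time (a new reading comes with each control period).
- arm.get_image(name): name is "side" or "top" or "wrist"; returns the picture (420x560x3 uint8, red, green, blue); there is no depth.
- arm.camera_params(name): a dict with "intrinsics" (3x3 intrinsics, pixels), "R" (3x3) and "t" (3): a world point X has camera coordinates R X + t. Camera axes: x right, y down, z forward; pixel columns grow to the right and rows downward; lengths in mm; the calibration is good to about 2 mm. A picture is of the moment at which its call begins: read the wrist's pose just before it. camera_params takes no time and is no camera call; for the wrist camera it gives the pose at the moment of the call.
- arm.job_done(): hands the job in; it is judged then, once.
The state is a dict: "clock": time; "joints": joint angles; "joint_vel": joint speeds; "joint_efforts": joint torques, N m; "position": TCP position; "ee_rot": TCP orientation; "contact_force": force on the tool from outside, world axes, zero at the start; "wrist_torque": the same for the moment, N m; "gripper_width": finger opening in mm; "grasp_force": force on a finger pad.
Only numpy, scipy, OpenCV 4.12 (cv2) and the standard library are available. Lean on these libraries where they do the work, as an engineer would, in place of code of your own. Each camera call takes 0.05 s, during which the arm holds its last target. There are 200 camera calls.

## Task

On the stacking jig, tap the four loose core plates square, until every plate lies flush against both fences, while the spring-loaded retaining arm is still at rest. Then swing the retaining arm by its upright post against its spring, over the stack and fully home on its stop, and keep holding it there: the program finishes while the robot holds the arm on its stop, not letting go. Leave the plates square and the other things on the bench where they are.

Things in the scene. Friction and masses are not known exactly. Their poses are not given: they have to be found in the camera images.
- jig: Stacking jig fixed to the table: dark steel base plate 12 mm thick, in its own frame x -85 to +130, y -125 to +80 mm. Origin at table height under the centre of the squared stack, z up: a plate against both fences has its centre at x = 0, y = 0. A raised bed (48 x 66 mm, top at 18 mm) carries the plates. The jig's -x and -y sides are open (floor at 12 mm): plates are pushed to +x and +y.
- far_fence (a point): Top middle of the far fence's inner face, 38 mm above the table; in the jig's frame the face looks to -x at x = +30 mm and runs y -35 to +40 mm. Steel, 12 mm thick.
- side_fence (a point): Top middle of the side fence's inner face, 38 mm above the table; in the jig's frame the face looks to -y at y = +40 mm and runs x -24 to +31 mm. Steel, 12 mm thick. Sliding the whole stack takes up to about 8 N; askew plates come square against the fences under a firm push of about 20 N, best once more on each side.
- retainer (a joint): Retaining arm: flat steel, 20 mm wide, its top 51 mm above the table, 5 mm clear over the stack, turning level about the axis at point pivot. Value in rad: 0 at rest (a spring returns it there), growing clockwise from above, 1.60 on the stop. In the jig's frame it points from the axis at angle -1.396 - value (anticlockwise from +x): at rest to -y, on its stop over the stack.
- post (a point): Half-way up the dark steel post, 14 mm in diameter, on the free end of the retaining arm, 100 mm from the axis: foot at 51 mm, top at 93 mm above the table. The arm is moved by it: grip it from above or push it sideways. The spring resists with about 2 N here at rest, rising to about 6 N on the stop.
- pivot (a point): Point on the retaining arm's upright axis, at its underside, 43 mm above the table; in the jig's frame x 75, y 0 mm. Two pins 55 mm high stand by it: the stop pin (x 47, y 12 mm) and the rest pin (x 96, y -27 mm).
- plate1_mid (a point): Centre of plate 1 of 4 in the stack, counted from the bottom: loose steel plate 60 (x) x 80 (y) x 5 mm, about 150 g, lying flat; at rest its centre is 20.5 mm above the table. At the start it lies 6 to 15 mm short of both fences and up to 3 degrees askew.
- plate2_mid (a point): Centre of plate 2 of 4 in the stack, counted from the bottom: loose steel plate 60 (x) x 80 (y) x 5 mm, about 150 g, lying flat; at rest its centre is 25.5 mm above the table. At the start it lies 6 to 15 mm short of both fences and up to 3 degrees askew.
- plate3_mid (a point): Centre of plate 3 of 4 in the stack, counted from the bottom: loose steel plate 60 (x) x 80 (y) x 5 mm, about 150 g, lying flat; at rest its centre is 30.5 mm above the table. At the start it lies 6 to 15 mm short of both fences and up to 3 degrees askew.
- plate4_mid (a point): Centre of plate 4 of 4 in the stack, counted from the bottom: loose steel plate 60 (x) x 80 (y) x 5 mm, about 150 g, lying flat; at rest its centre is 35.5 mm above the table. At the start it lies 6 to 15 mm short of both fences and up to 3 degrees askew.
- bearing: Bystander: bearing race, steel ring 32 mm across, 12 mm high, lying on the jig's base near its far left corner. Leave it alone. Origin at its underside (long tools: along their length).
- wrench: Bystander: steel wrench, 220 mm long, lying on the table along the jig's left side. Leave it alone. Origin at its underside (long tools: along their length).
- cup: Bystander: blue plastic cup, 66 mm across, 60 mm high, on the table just right of the jig. Leave it alone. Origin at its underside (long tools: along their length).
- dish: Bystander: green painted round dish, 150 mm across, 50 mm high. Leave it alone. Origin at its underside (long tools: along their length).
- driver: Bystander: screwdriver with black handle lying on the table. Leave it alone. Origin at its underside (long tools: along their length).
- bush: Bystander: brown flanged bush, 44 mm across, 40 mm high, standing on the jig's base at its near left corner. Leave it alone. Origin at its underside (long tools: along their length).
- brush: Bystander: hand brush lying on the table. Leave it alone. Origin at its underside (long tools: along their length).

How it is judged:
By the outcome, as a careful person would: the job done as asked, in the order asked, and still so for the second after the job is handed in, while the arm keeps its last pose, push and grip.
It also fails if it takes over 72 s, if anything falls off the work surface, if the arm or the gripper's body presses on something with over 40 N, if the wrist force passes 120 N, or if a joint passes its speed limit or range.

## Working session

There is one attempt and no reset: what is moved stays moved. The work goes in short steps, Python scripts to look and compute and a tool call to move; the robot and the scene stay as the last step left them, time stands still between calls to the robot, and variables do not carry over. Pictures are saved under pics/ and viewed, at most 10 in all, crops included, and the job is handed in when it is done.

Besides the shell and the picture viewer there is one more tool, called after "Call:" as name([rows], argument=value, ...), one row to a line, values as JSON. servo_tool: Moves the arm, as the interface text tells. Its arguments: {"type":"object","properties":{"rows":{"type":"array"}},"required":["rows"]}

```bash
mkdir -p pics; ls
python3 - <<'E'
from bench import arm
import cv2
print(arm.read_state())
for n in ("top","side"):
    cv2.imwrite(f"pics/{n}0.png",cv2.cvtColor(arm.get_image(n),cv2.COLOR_RGB2BGR))
    p=arm.camera_params(n); print(n,p)
E
```

```text
pics
{'clock': 0.0, 'joints': array([-9.49395503e-01,  3.85576018e-01,  6.64727880e-03, -5.39160568e-04,
       -1.19399165e+00, -2.58585497e-01]), 'joint_vel': array([-0.00018754,  0.00159009,  0.00091453, -0.00124522, -0.00058868,
        0.00051712]), 'joint_efforts': array([-4.70505202e-04, -3.92289126e+01,  1.88393748e+01,  4.18629795e+00,
       -4.84386866e-03,  1.21503942e-05]), 'position': array([ 221.63449549, -583.76584262,  230.21226658]), 'ee_rot': array([-1.80316382e-01,  9.83608058e-01,  1.06759845e-03, -2.25655987e-04]), 'contact_force': array([ 0.01450813, -0.50125328,  0.34790139]), 'wrist_torque': array([ 0.03507004, -0.00058703, -0.02513483]), 'grasp_force': 0.0, 'gripper_width': 85.54876768497195}
top {'intrinsics': array([[422.7084608 ,   0.        , 283.24279078],
       [  0.        , 422.7084608 , 203.345663  ],
       [  0.        ,   0.        ,   1.        ]]), 'R': array([[ 1.07529184e-02, -9.99942077e-01, -4.67298619e-04],
       [-9.91814739e-01, -1.06060564e-02, -1.27243996e-01],
       [ 1.27231669e-01,  1.83171796e-03, -9.91871336e-01]]), 't': array([   4.21938146,  545.19802063, 1360.66026103])}
side {'intrinsics': array([[399.8078864 ,   0.        , 283.78182619],
       [  0.        , 399.8078864 , 212.42560373],
       [  0.        ,   0.        ,   1.        ]]), 'R': array([[-0.98991771, -0.14080924, -0.01535209],
       [-0.09970294,  0.76968394, -0.63059175],
       [ 0.1006094 , -0.6227033 , -0.77596286]]), 't': array([515.82253487,  94.37121877, 996.2198104 ])}
```

View pics/top0.png

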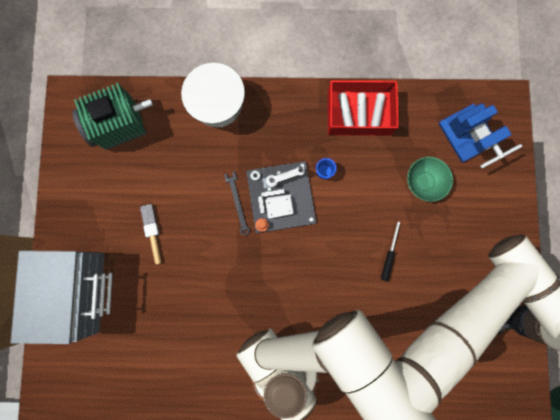

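View pics/side0.png

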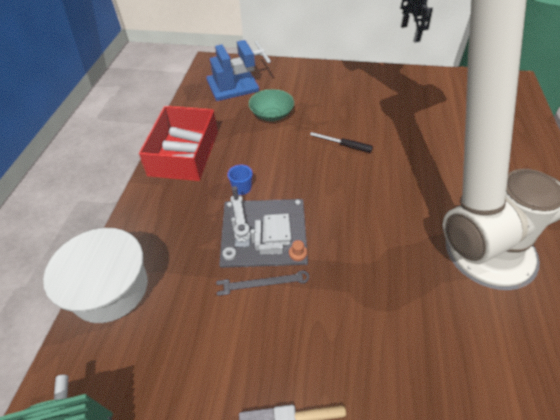

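The top view shows the jig near pixel (282,195), with its +x pointing image-up and +y image-left. The plates are at (279,206), the post at (303,170), the bush at (263,225) and the cup at (326,169). I'll enlarge the jig in both views.

Run:
```python
import cv2,numpy as np
a=cv2.imread("pics/top0.png")[155:240,225:345]; b=cv2.imread("pics/side0.png")[185:275,210:320]
a=cv2.resize(a,(480,340),interpolation=3)
a=cv2.resize(cv2.imread("pics/top0.png")[155:240,235:335],None,fx=4,fy=4,interpolation=cv2.INTER_CUBIC)
b=cv2.resize(cv2.imread("pics/side0.png")[190:275,215:315],None,fx=4,fy=4,interpolation=cv2.INTER_CUBIC)
cv2.imwrite("pics/crop0.png",np.hstack([a,b]))
```

```text
(no output)
```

View pics/crop0.png

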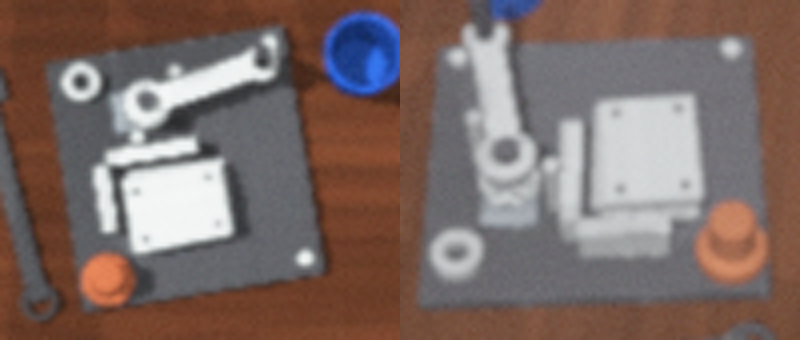

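The crops show the base corners clearly, with the plates short of both fences and the arm at rest. I'll compute the jig pose from the corners in both views.

```bash
cat > h.py <<'E'
import numpy as np,cv2
from bench import arm
from scipy.spatial.transform import Rotation as Ro
def cast(p,uv,z):
    uv=np.atleast_2d(np.array(uv,float)); d=np.c_[uv,np.ones(len(uv))]@np.linalg.inv(p['intrinsics']).T@p['R']
    c=-p['R'].T@p['t']; return c+d*((z-c[2])/d[:,2])[:,None]
def proj(p,X):
    q=(np.atleast_2d(X)@p['R'].T+p['t'])@p['intrinsics'].T; return q[:,:2]/q[:,2:]
def fit(J,W):  # planar rigid fit: W=R(yaw)J+t
    a=J-J.mean(0);b=W-W.mean(0)
    y=np.arctan2((a[:,0]*b[:,1]-a[:,1]*b[:,0]).sum(),(a*b).sum())
    R=np.array([[np.cos(y),-np.sin(y)],[np.sin(y),np.cos(y)]]); t=W.mean(0)-R@J.mean(0)
    return y,t,W-(J@R.T+t)
def snap(n,f):
    p=arm.camera_params(n); im=arm.get_image(n); cv2.imwrite(f,im[:,:,::-1]); return p,im
E
python3 - <<'E'
from h import *
J=np.array([[130,80],[130,-125],[-85,-125],[-85,80]],float)
t=np.array([[47,62],[285,28],[323,272],[85,310]])/4+[235,155]-.4
s=np.array([[18,305],[40,45],[352,38],[368,293]])/4+[215,190]-.4
for n,u in(("top",t),("side",s)):
    y,o,r=fit(J,cast(arm.camera_params(n),u,12)[:,:2]); print(n,y,o.round(1),r.round(1).tolist())
E
```

```text
top 0.16274595255538557 [546.  37.] [[-1.0, -0.6], [-2.6, 0.1], [2.1, 2.4], [1.5, -2.0]]
side 0.16474879092792044 [545.6  39.1] [[-1.9, 0.9], [-0.3, -1.3], [0.5, 0.4], [1.7, -0.0]]
```

```bash
cat >> h.py <<'E'
JO=np.array([545.8,38.0]); JY=0.1635
def j2w(j):
    c,s=np.cos(JY),np.sin(JY); return np.array([[c,-s],[s,c]])@np.array(j,float)+JO
def w2j(w):
    c,s=np.cos(JY),np.sin(JY); return (np.atleast_2d(w)[:,:2]-JO)@np.array([[c,-s],[s,c]])
def rel(xyz,yawdeg): # tool shift & turn to TCP xyz, with tool y axis heading yawdeg (deg in world), tool z down
    s=arm.read_state(); R=Ro.from_quat(s['ee_rot'])
    a=np.radians(yawdeg); y=np.array([np.cos(a),np.sin(a),0]); z=np.array([0,0,-1.]); x=np.cross(y,z)
    T=Ro.from_matrix(np.c_[x,y,z])
    return (R.inv().apply(np.array(xyz)-s['position'])).round(1),(R.inv()*T).as_rotvec().round(3)
E
python3 - <<'E'
from h import *
p=arm.camera_params("wrist"); s=arm.read_state(); R=Ro.from_quat(s['ee_rot'])
print("cam in tool",R.inv().apply(-p['R'].T@p['t']-s['position']), "cam z in tool",R.inv().apply(p['R'][2]),"cam x in tool",R.inv().apply(p['R'][0]), p['intrinsics'][0,0])
t=arm.camera_params("top")
for n,uv,z in(("bush",(261.3,222),52),("cup",(325,168.5),60),("post",(301.5,168),93),("bearing",(255,175),24)): print(n,w2j(cast(t,uv,z)))
for y in(99.4,): print(rel([480,10,330],y))
E
```

```text
cam in tool [ 7.63906118e+01  5.15561237e-02 -1.44024008e+02] cam z in tool [-2.96776803e-01 -6.97681257e-04  9.54946618e-01] cam x in tool [-1.08768908e-05  9.99999736e-01  7.27216632e-04] 305.4864717366538
bush [[-56.83090156  52.46428714]]
cup [[  84.51107076 -179.67474302]]
post [[  91.11211165 -101.36057907]]
bearing [[105.37901797  51.43023685]]
(array([-452.2,  463.7,  -98.8]), array([ 0.002, -0.   ,  0.199]))
```

Call:
servo_tool([
  [[85,-45,48,0,0,0,0.02],[85,-90,96,0,0,0,0.04],[85,-135,144,0,0,0,0.06],[85,-180,193,0,0,0,0.08],[85,-225,241,0,0,0,0.1],[85,-270,289,0,0,0,0.12],[85,-315,337,0,0,0,0.14],[85,-360,385,20,0,0,0.16],[85,-405,434,35,0,0,0.18],[85,-450,481,50,0,0,0.2]],
])

```text
clock: 1.35
position: [457.3, -8.2, 189.7]
ee_rot: [-0.081, 0.997, 0.0, 0.0]
contact_force: [1.0, -1.0, 0.6]
gripper_width: 84.9
grasp_force: 0.0
```

Call:
servo_tool([
  [[0,0,0,0,0,0,0],[0,0,0,0,0,0,0],[0,0,0,0,0,0,0],[0,0,0,0,0,0,0]],
])

```text
clock: 1.85
position: [456.9, -11.3, 190.4]
ee_rot: [-0.08, 0.997, 0.0, 0.0]
contact_force: [-1.1, -0.2, -0.5]
gripper_width: 12.0
grasp_force: 0.0
```

Run:
```python
from h import *
s=arm.read_state(); print(s['clock'],s['position'],w2j(s['position']),s['ee_rot'],s['contact_force'],s['gripper_width'])
p,im=snap("wrist","pics/w1.png"); np.save("w1.npy",p)
c=j2w([30,0]); u=proj(p,[*j2w([0,0]),12])[0]; print(u)
```

```text
1.85 [456.85631666 -11.28332512 190.40736755] [[-95.77946793 -34.14847676]] [-8.03225787e-02  9.96768869e-01  8.80536253e-05  3.12005526e-04] [-1.10292642 -0.17707093 -0.46348381] 11.973399392882754
[305.30924826 268.14103337]
```

View pics/w1.png

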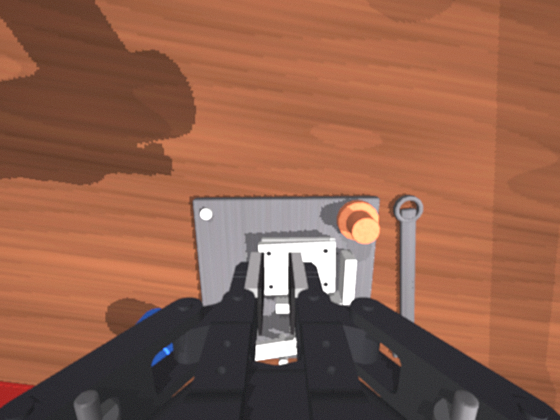

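The wrist view is flipped: image-down is away from the robot. It shows the near base corners at (194,199) and (380,197), the stack's near edge from (258,241) to (335,239), and the bush at (360,228).

Run:
```python
from h import *
p=np.load("w1.npy",allow_pickle=True).item()
w=lambda uv,z:w2j(cast(p,uv,z)).round(1)
print("corners",w([(193.5,199),(380,197)],12).tolist(),"want -85,-125/-85,80")
print("stack near edge top",w([(258,241),(335,239)],38).tolist(),"bush",w([(364,234)],52),"side fence near end inner/outer top",w([(344,254),(356,253)],38).tolist())
print(rel([*j2w([-72,-6]),100],np.degrees(JY)+90))
```

```text
corners [[-84.5, -124.4], [-86.2, 79.2]] want -85,-125/-85,80
stack near edge top [[-45.7, -53.2], [-47.8, 27.5]] bush [[-59.  53.]] side fence near end inner/outer top [[-30.6, 38.0], [-31.7, 50.7]]
(array([-23.6,  28.1,  90.4]), array([ 0.   ,  0.001, -0.003]))
```

Call:
servo_tool([
  [[30,-26,22,40,0,0,0],[30,-26,22,90,0,0,0],[30,-26,22,130,0,0,0],[30,-26,22,160,0,0,0],[30,-26,22,170,0,0,0],[30,-26,22,170,0,0,0]],
])

```text
clock: 2.65
position: [479.4, 15.4, 20.2]
ee_rot: [-0.081, 0.997, -0.0, -0.0]
contact_force: [0.5, -0.3, 0.9]
gripper_width: 30.1
grasp_force: 0.0
```

```bash
cat > st.py <<'E'
from h import *
s=arm.read_state(); c,sn=np.cos(JY),np.sin(JY); f=s['contact_force']
print(round(s['clock'],2),"jig",w2j(s['position'])[0].round(1),"z",s['position'][2].round(1),"F jig",(c*f[0]+sn*f[1]).round(1),(-sn*f[0]+c*f[1]).round(1),f[2].round(1),"w",s['gripper_width'].round(1),"yaw",np.round(np.degrees(np.arctan2(*Ro.from_quat(s['ee_rot']).as_matrix()[[1,0],1])-JY),2),"j6",s['joints'][5].round(2))
E
python3 st.py
```

```text
Traceback (most recent call last):
  File "st.py", line 3, in <module>
    print(round(s['clock'],2),"jig",w2j(s['position'])[0].round(1),"z",s['position'][2].round(1),"F jig",(c*f[0]+sn*f[1]).round(1),(-sn*f[0]+c*f[1]).round(1),f[2].round(1),"w",s['gripper_width'].round(1),"yaw",np.round(np.degrees(np.arctan2(*Ro.from_quat(s['ee_rot']).as_matrix()[[1,0],1])-JY),2),"j6",s['joints'][5].round(2))
                                                                                                                                                                                ^^^^^^^^^^^^^^^^^^^^^^^^
AttributeError: 'float' object has no attribute 'round'
```

Call:
servo_tool([
  [[30,0,0,5,0,0,0],[30,-5,0,5,0,0,0],[30,-10,0,5,0,0,0],[30,-15,0,5,0,0,0],[30,-20,0,5,0,0,0],[30,-23,0,5,0,0,0],[30,-23,0,5,0,0,0]],
])

```text
clock: 3.52
position: [501.0, 19.0, 14.7]
ee_rot: [-0.081, 0.997, -0.0, -0.001]
contact_force: [-3.3, -1.9, 1.7]
gripper_width: 30.1
grasp_force: 1.9
```

```bash
sed -i "s/s\['gripper_width'\].round(1)/round(float(s['gripper_width']),1)/" st.py; python3 st.py
```

```text
3.52 jig [-47.3 -11.5] z 14.7 F jig -3.6 -1.3 1.7 w 30.1 yaw 89.93 j6 -1.77
```

Call:
servo_tool([
  [[30,-2,0,0,0,0,0],[30,-4,0,0,0,0,0],[30,-6,0,0,0,0,0],[30,-6,0,0,0,0,0]],
])

```text
clock: 4.03
position: [502.6, 18.9, 14.3]
ee_rot: [-0.081, 0.997, -0.001, -0.006]
contact_force: [-12.2, 0.3, 8.3]
gripper_width: 29.9
grasp_force: 6.1
```

Call:
servo_tool([
  [[30,-1,0,0,0,0,0],[30,-2,0,0,0,0,0],[30,-2,0,0,0,0,0]],
])

```text
clock: 4.4
position: [503.8, 18.9, 14.2]
ee_rot: [-0.081, 0.997, -0.001, -0.006]
contact_force: [-9.9, -2.3, 5.5]
gripper_width: 29.8
grasp_force: 4.6
```

```bash
python3 st.py
```

```text
4.4 jig [-44.6 -12. ] z 14.2 F jig -10.2 -0.6 5.5 w 29.8 yaw 89.9 j6 -1.77
```

Call:
servo_tool([
  [[30,-1,0,-0.5,0,0,0],[30,-2,0,-0.5,0,0,0],[30,-3,0,-0.5,0,0,0],[30,-3,0,-0.5,0,0,0]],
])

```text
clock: 4.9
position: [507.5, 19.8, 14.5]
ee_rot: [-0.081, 0.997, -0.001, -0.006]
contact_force: [-11.5, 0.6, 6.7]
gripper_width: 29.9
grasp_force: 5.9
```

Call:
servo_tool([
  [[30,-1,0,-0.5,0,0,0],[30,-2,0,-0.5,0,0,0],[30,-3,0,-0.5,0,0,0],[30,-3,0,-0.5,0,0,0]],
])

```text
clock: 5.4
position: [507.5, 19.7, 14.5]
ee_rot: [-0.08, 0.997, -0.001, -0.009]
contact_force: [-16.7, 1.3, 9.3]
gripper_width: 30.1
grasp_force: 8.5
```

```bash
python3 st.py
```

```text
5.4 jig [-40.8 -11.9] z 14.5 F jig -16.2 4.0 9.3 w 30.1 yaw 89.86 j6 -1.76
```

Call:
servo_tool([
  [[30,-1,0,-0.5,0,0,0],[30,-2,0,-0.5,0,0,0],[30,-3,0,-0.5,0,0,0],[30,-3,0,-0.5,0,0,0]],
])

```text
clock: 5.9
position: [507.5, 19.6, 14.6]
ee_rot: [-0.08, 0.997, -0.002, -0.012]
contact_force: [-22.6, 3.3, 12.6]
gripper_width: 29.8
grasp_force: 11.0
```

```bash
python3 st.py
```

```text
5.9 jig [-40.8 -11.9] z 14.6 F jig -21.8 6.9 12.6 w 29.8 yaw 89.83 j6 -1.76
```

Call:
servo_tool([
  [[30,15,0,0,0,0,0],[30,30,0,0,0,0,0],[30,30,0,-40,0,0,-0.17],[25,30,0,-75,0,0,-0.34],[25,30,-20,-75,0,0,-0.51],[25,20,-45,-75,0,0,-0.68],[25,10,-64,-75,0,0,-0.85],[25,0,-64,-75,0,0,-1.02],[25,-15,-64,-75,0,0,-1.19],[25,-29,-64,-75,0,0,-1.36]],
])

```text
clock: 7.15
position: [559.3, -36.1, 92.1]
ee_rot: [-0.692, 0.722, -0.001, 0.001]
contact_force: [-0.9, -0.1, 0.7]
gripper_width: 25.0
grasp_force: 0.0
```

Call:
servo_tool([
  [[25,0,0,0,0,0,-0.17],[25,0,0,0,0,0,-0.21],[25,0,0,0,0,0,-0.21]],
])

```text
clock: 7.52
position: [558.5, -36.1, 91.9]
ee_rot: [0.762, -0.648, 0.001, -0.001]
contact_force: [-0.5, -1.0, 0.3]
gripper_width: 24.8
grasp_force: 0.0
```

```bash
python3 st.py
python3 - <<'E'
from h import *
snap("wrist","pics/w2.png")
print(rel([*j2w([-3,-75]),40],np.degrees(JY)+180))
E
```

```text
7.53 jig [  0.5 -75.2] z 91.9 F jig -0.7 -0.9 0.3 w 24.8 yaw -180.11 j6 -0.06
(array([-0.2,  3.4, 51.9]), array([-0.002, -0.   , -0.002]))
```

View pics/w2.png

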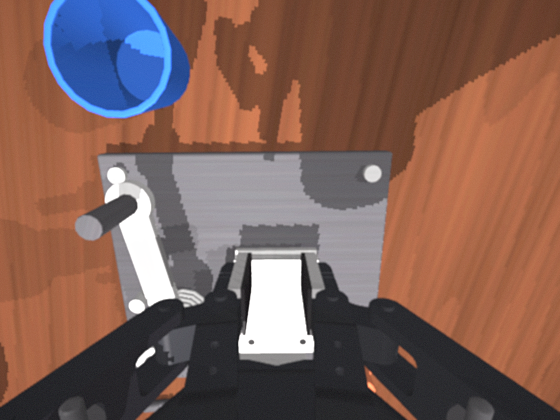

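The stack's near edge runs from (236,250) to (318,250), between the fingers. The post's foot is at (137,203) and its top at (90,228), undisturbed, as is the cup. Next I'll descend and push +y.

Call:
servo_tool([
  [[25,0,2,40,0,0,0],[25,0,2,70,0,0,0],[25,0,2,76,0,0,0],[25,0,2,77,0,0,0],[25,-5,2,77,0,0,0],[25,-10,2,77,0,0,0],[25,-15,2,77,0,0,0],[25,-20,2,77,0,0,0],[25,-23,2,77,0,0,0],[25,-23,2,77,0,0,0]],
])

```text
clock: 8.82
position: [552.4, -14.2, 15.5]
ee_rot: [0.762, -0.647, 0.001, -0.0]
contact_force: [-0.1, -4.2, 4.1]
gripper_width: 24.8
grasp_force: 2.4
```

```bash
python3 st.py
```

```text
8.82 jig [ -2.  -52.6] z 15.5 F jig -0.8 -4.1 4.1 w 24.8 yaw -180.05 j6 -0.11
```

Call:
servo_tool([
  [[25,-2,0,0,0,0,0],[25,-4,0,0,0,0,0],[25,-6,0,0,0,0,0],[25,-8,0,0,0,0,0],[25,-8,0,0,0,0,0]],
])

```text
clock: 9.45
position: [552.0, -12.5, 15.6]
ee_rot: [0.762, -0.647, 0.003, 0.002]
contact_force: [9.6, -34.1, -1.0]
gripper_width: 24.9
grasp_force: 17.8
```

Call:
servo_tool([
  [[25,-1,0,0,0,0,0],[25,-2,0,0,0,0,0],[25,-3,0,0,0,0,0],[25,-3,0,0,0,0,0]],
])

```text
clock: 9.95
position: [551.9, -12.4, 15.6]
ee_rot: [0.762, -0.647, 0.003, 0.004]
contact_force: [13.9, -47.5, -2.2]
gripper_width: 25.1
grasp_force: 24.7
```

```bash
python3 st.py
```

```text
9.95 jig [ -2.1 -50.7] z 15.6 F jig 6.0 -49.1 -2.2 w 25.1 yaw -180.06 j6 -0.13
```

Call:
servo_tool([
  [[25,10,0,0,0,0,0],[25,26,0,0,0,0,0],[25,28,0,-40,0,0,0.17],[20,28,0,-75,0,0,0.34],[20,28,20,-75,0,0,0.51],[20,20,45,-75,0,0,0.68],[20,5,60,-75,0,0,0.85],[20,-10,70,-75,0,0,1.02],[20,-25,70,-75,0,0,1.19],[20,-36,70,-75,0,0,1.36]],
])

```text
clock: 11.2
position: [475.3, 22.5, 89.9]
ee_rot: [-0.183, 0.983, 0.0, 0.0]
contact_force: [0.7, 0.7, -0.5]
gripper_width: 19.6
grasp_force: 0.0
```

Call:
servo_tool([
  [[20,0,0,0,0,0,0.17],[20,0,0,0,0,0,0.21],[20,0,0,0,0,0,0.21],[20,0,0,0,0,0,0.21]],
])

```text
clock: 11.7
position: [475.4, 21.6, 89.6]
ee_rot: [-0.082, 0.997, 0.0, 0.0]
contact_force: [0.8, -0.3, -0.1]
gripper_width: 20.3
grasp_force: 0.0
```

```bash
python3 st.py
python3 - <<'E'
from h import *
snap("wrist","pics/w3.png")
print(rel([*j2w([-68,-6]),15],np.degrees(JY)+90))
E
```

```text
11.7 jig [-72.2  -4.8] z 89.6 F jig 0.7 -0.5 -0.1 w 20.3 yaw 90.03 j6 -1.79
(array([-4.2, -1.2, 74.6]), array([0., 0., 0.]))
```

View pics/w3.png

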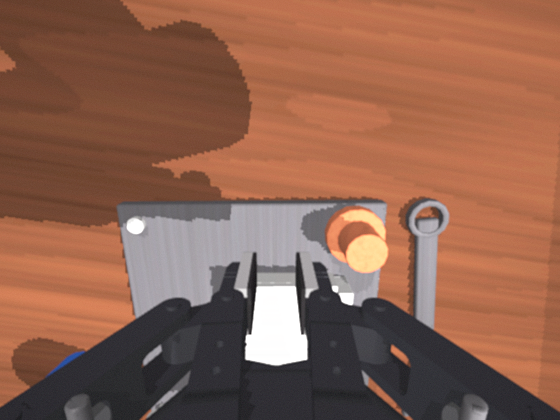

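The stack's near edge shows at about row 280 and the bush stands undisturbed at (360,240). Now the second +x push.

Call:
servo_tool([
  [[20,0,-1,40,0,0,0],[20,0,-1,68,0,0,0],[20,0,-1,74,0,0,0],[20,-10,-1,74,0,0,0],[20,-20,-1,74,0,0,0],[20,-26,-1,74,0,0,0],[20,-30,-1,74,0,0,0],[20,-34,-1,74,0,0,0],[20,-38,-1,74,0,0,0],[20,-38,-1,74,0,0,0]],
])

```text
clock: 13.0
position: [506.6, 24.6, 14.5]
ee_rot: [-0.081, 0.997, -0.001, -0.007]
contact_force: [-11.1, 0.7, 7.2]
gripper_width: 19.9
grasp_force: 5.3
```

```bash
python3 st.py
```

```text
13.0 jig [-40.8  -6.9] z 14.5 F jig -10.8 2.5 7.2 w 19.9 yaw 89.87 j6 -1.78
```

Firm to about 22 N.

Call:
servo_tool([
  [[20,-2,0,0,0,0,0],[20,-4,0,0,0,0,0],[20,-6,0,0,0,0,0],[20,-6,0,0,0,0,0],[20,-6,0,0,0,0,0]],
])

```text
clock: 13.62
position: [506.6, 24.1, 13.6]
ee_rot: [-0.08, 0.997, -0.002, -0.013]
contact_force: [-20.6, 2.5, 13.0]
gripper_width: 19.9
grasp_force: 10.4
```

```bash
python3 st.py
```

```text
13.62 jig [-41.   -7.3] z 13.6 F jig -20.0 5.8 13.0 w 19.9 yaw 89.81 j6 -1.77
```

Call:
servo_tool([
  [[20,15,0,0,0,0,0],[20,33,0,0,0,0,0],[20,35,0,-40,0,0,-0.17],[25,35,0,-75,0,0,-0.34],[25,35,-20,-75,0,0,-0.51],[25,25,-45,-75,0,0,-0.68],[25,10,-64,-75,0,0,-0.85],[25,0,-66,-75,0,0,-1.02],[25,-15,-66,-75,0,0,-1.19],[25,-27,-66,-75,0,0,-1.36]],
])

```text
clock: 14.88
position: [557.3, -33.4, 90.8]
ee_rot: [-0.692, 0.722, -0.001, 0.001]
contact_force: [1.0, 0.8, -0.2]
gripper_width: 24.9
grasp_force: 0.0
```

Call:
servo_tool([
  [[25,0,0,0,0,0,-0.17],[25,0,0,0,0,0,-0.21],[25,0,0,0,0,0,-0.21]],
])

```text
clock: 15.25
position: [556.6, -33.4, 90.7]
ee_rot: [0.762, -0.648, 0.0, -0.0]
contact_force: [-0.6, -0.1, -0.7]
gripper_width: 24.9
grasp_force: 0.0
```

```bash
python3 st.py
```

```text
15.25 jig [ -0.9 -72.2] z 90.7 F jig -0.6 -0.0 -0.7 w 24.9 yaw -180.12 j6 -0.07
```

Call:
servo_tool([
  [[25,0,0,40,0,0,0],[25,0,0,68,0,0,0],[25,0,0,75,0,0,0],[25,-8,0,75,0,0,0],[25,-16,0,75,0,0,0],[25,-20,0,75,0,0,0],[25,-22,0,75,0,0,0],[25,-24,0,75,0,0,0],[25,-25,0,75,0,0,0],[25,-25,0,75,0,0,0]],
])

```text
clock: 16.5
position: [553.5, -12.5, 16.7]
ee_rot: [0.762, -0.647, 0.002, 0.001]
contact_force: [4.8, -19.3, -0.6]
gripper_width: 25.3
grasp_force: 10.1
```

```bash
python3 st.py
```

```text
16.5 jig [ -0.6 -51.1] z 16.7 F jig 1.6 -19.8 -0.6 w 25.3 yaw -180.03 j6 -0.12
```

Call:
servo_tool([
  [[25,8,0,0,0,0,0],[25,8,0,2.5,0,0,0],[25,3,0,2.5,0,0,0],[25,0,0,2.5,0,0,0],[25,-1,0,2.5,0,0,0],[25,-1,0,2.5,0,0,0]],
])

```text
clock: 17.25
position: [552.7, -12.6, 13.3]
ee_rot: [0.763, -0.647, 0.002, 0.002]
contact_force: [7.9, -28.1, -2.2]
gripper_width: 25.2
grasp_force: 14.4
```

```bash
python3 st.py
```

```text
17.25 jig [ -1.5 -51. ] z 13.3 F jig 3.2 -29.0 -2.2 w 25.2 yaw -179.99 j6 -0.12
```

Call:
servo_tool([
  [[25,10,0,0,0,0,0],[25,26,0,-10,0,0,0],[25,28,0,-50,0,0,0.17],[20,28,0,-100,0,0,0.34],[20,28,20,-140,0,0,0.51],[20,20,45,-160,0,0,0.68],[20,5,70,-175,0,0,0.85],[20,-5,94,-175,0,0,1.02],[20,-14,94,-175,0,0,1.19],[20,-14,94,-175,0,0,1.36]],
])

```text
clock: 18.5
position: [456.8, -8.3, 189.3]
ee_rot: [-0.184, 0.983, 0.0, 0.001]
contact_force: [0.4, -0.8, 0.3]
gripper_width: 20.2
grasp_force: 0.0
```

Call:
servo_tool([
  [[0,0,0,0,0,0,0.17],[0,0,0,0,0,0,0.21],[0,0,0,0,0,0,0.21],[0,0,0,0,0,0,0.21]],
])

```text
clock: 19.0
position: [457.1, -8.9, 188.5]
ee_rot: [-0.082, 0.997, 0.0, 0.0]
contact_force: [-0.0, -0.7, -0.3]
gripper_width: -0.1
grasp_force: 0.0
```

```bash
python3 st.py
python3 - <<'E'
from h import *
p,im=snap("wrist","pics/w4.png"); np.save("w4.npy",p)
c=proj(p,[*j2w([-20,0]),30])[0].astype(int); print(c)
cr=im[c[1]-75:c[1]+75,c[0]-100:c[0]+100,::-1]
cv2.imwrite("pics/w4c.png",cv2.resize(cr,None,fx=4,fy=4,interpolation=cv2.INTER_CUBIC))
E
```

```text
19.0 jig [-95.2 -31.8] z 188.5 F jig -0.1 -0.7 -0.3 w -0.1 yaw 90.02 j6 -1.74
[305 260]
```

View pics/w4c.png

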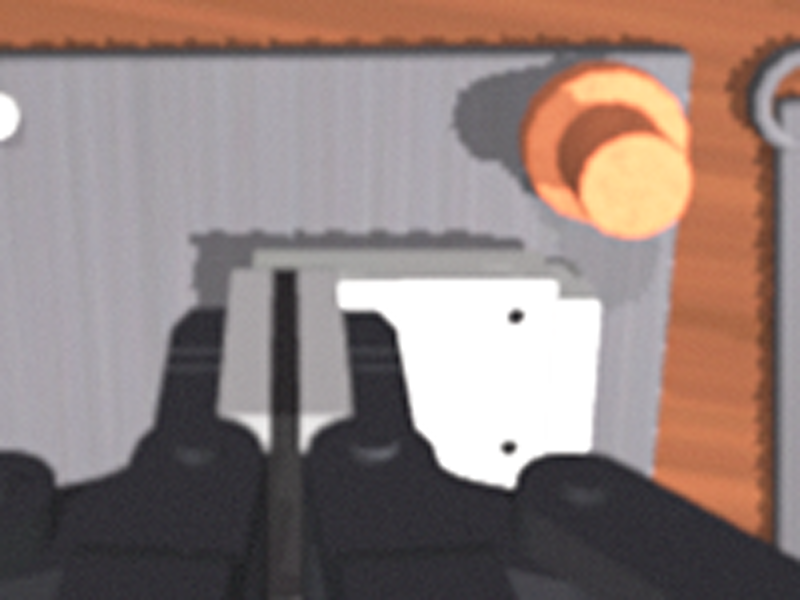

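The crop shows the top plate meeting the side fence with no gap at about column 558. The near face is an even grey band, and the bush stands clear. The finger tilted about 1.5° during the x push, so I'll add one last tilt-compensated +x tap for the bottom plates.

Call:
servo_tool([
  [[20,-30,26,50,0,-0.01,0],[20,-30,26,110,0,-0.02,0],[20,-30,26,155,0,-0.026,0],[20,-30,26,173,0,-0.026,0],[20,-30,26,173,0,-0.026,0],[20,-40,26,173,0,-0.026,0],[20,-50,26,173,0,-0.026,0],[20,-56,26,173,0,-0.026,0],[20,-60,26,173,0,-0.026,0],[20,-63,26,173,0,-0.026,0]],
])

```text
clock: 20.3
position: [507.1, 24.4, 13.6]
ee_rot: [-0.08, 0.997, -0.001, 0.004]
contact_force: [-18.3, 1.2, 11.0]
gripper_width: 20.3
grasp_force: 8.1
```

Call:
servo_tool([
  [[20,-1.5,0,0,0,0,0],[20,-3,0,0,0,0,0],[20,-3,0,0,0,0,0]],
])

```text
clock: 20.68
position: [507.1, 24.2, 13.2]
ee_rot: [-0.08, 0.997, -0.001, 0.001]
contact_force: [-19.0, 1.4, 11.8]
gripper_width: 20.1
grasp_force: 9.3
```

```bash
python3 st.py; python3 -c "
from h import *
print(rel([*j2w([-41,-6]),14],np.degrees(JY)+90))"
```

```text
20.68 jig [-40.4  -7.3] z 13.2 F jig -18.5 4.5 11.8 w 20.1 yaw 89.81 j6 -1.78
(array([ 0.6,  1.3, -0.8]), array([-0.002,  0.002, -0.003]))
```

Call:
servo_tool([
  [[20,15,0,0,0,0,0],[20,33,0,-10,0,0,0],[20,35,0,-60,0,0,-0.17],[45,35,-10,-110,0,0,-0.34],[45,10,-30,-115,0,0,-0.51],[45,-20,-50,-115,0,0,-0.68],[45,-50,-70,-115,0,0,-0.85],[45,-80,-85,-115,0,0,-1.02],[45,-100,-92,-115,0,0,-1.19],[45,-121,-92,-115,0,0,-1.36]],
])

```text
clock: 21.92
position: [650.7, -45.1, 133.4]
ee_rot: [-0.691, 0.722, -0.008, 0.011]
contact_force: [-0.7, 0.0, 0.9]
gripper_width: 44.9
grasp_force: 0.0
```

Call:
servo_tool([
  [[45,40,0,0,0,0,-0.17],[45,40,0,0,0,0,-0.21],[45,40,0,0,0,0,-0.21]],
])

```text
clock: 22.3
position: [647.8, -84.8, 133.2]
ee_rot: [0.762, -0.648, 0.009, -0.01]
contact_force: [-0.5, -0.0, -0.7]
gripper_width: 44.8
grasp_force: 0.0
```

```bash
python3 st.py
python3 - <<'E'
from h import *
p,im=snap("wrist","pics/w5.png"); np.save("w5.npy",p)
post=j2w([75+100*np.cos(1.396),-100*np.sin(1.396)]); print(w2j(post),proj(p,[[*post,51],[*post,93]]))
print(rel([*post,110],np.degrees(JY)+180))
E
```

```text
22.3 jig [  80.7 -137.8] z 133.2 F jig -0.5 0.0 -0.7 w 44.8 yaw -180.16 j6 0.05
[[ 92.39075716 -98.47619796]] [[263.78625884 262.30715122]
 [259.86901873 290.37793571]]
(array([-39. , -11. ,  23.5]), array([-0.027, -0.   , -0.002]))
```

View pics/w5.png

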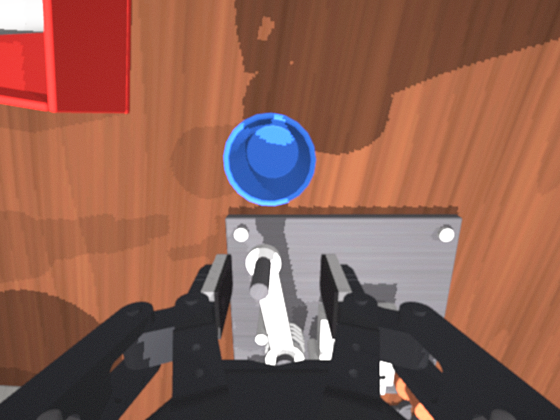

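The post shows its foot at (263,262) and top at (260,290), matching the prediction within 1 px. I'll centre over it, descend and grip.

Call:
servo_tool([
  [[45,-20,-6,0,-0.027,0,0],[45,-39,-11,0,-0.027,0,0],[45,-39,-11,0,-0.027,0,0],[45,-39,-11,35,-0.027,0,0],[45,-39,-11,65,-0.027,0,0],[45,-39,-11,71,-0.027,0,0],[45,-39,-11,71,-0.027,0,0]],
])

```text
clock: 23.22
position: [654.1, -43.7, 62.7]
ee_rot: [0.762, -0.647, -0.0, 0.0]
contact_force: [0.4, 0.9, 0.2]
gripper_width: 45.0
grasp_force: 0.0
```

```bash
python3 st.py
```

```text
23.23 jig [ 93.5 -98.2] z 62.7 F jig 0.6 0.8 0.2 w 45.0 yaw -180.05 j6 -0.02
```

Call:
servo_tool([
  [[10,0,1,0,0,0,0],[10,0,1,0,0,0,0],[10,0,1,0,0,0,0],[10,0,1,0,0,0,0]],
])

```text
clock: 23.72
position: [654.0, -43.8, 64.0]
ee_rot: [0.762, -0.647, 0.001, -0.001]
contact_force: [0.9, 1.0, 5.4]
gripper_width: 12.4
grasp_force: 58.8
```

```bash
python3 st.py
python3 - <<'E'
import numpy as np
# tool axes: x=-jy, y=-jx ; arc about pivot, from value 0
P=lambda v:np.array([75+100*np.cos(-1.396-v),100*np.sin(-1.396-v)])
for v in np.r_[np.arange(0,1.61,.1),1.65,1.7]:
    d=P(v)-P(0); print(round(v,2),(-d[1]).round(1),(-d[0]).round(1))
E
```

```text
23.73 jig [ 93.5 -98.3] z 64.0 F jig 1.1 0.8 5.4 w 12.4 yaw -180.04 j6 -0.02
0.0 -0.0 -0.0
0.1 1.2 9.9
0.2 1.5 19.9
0.3 0.7 29.9
0.4 -1.0 39.7
0.5 -3.7 49.3
0.6 -7.4 58.6
0.7 -12.0 67.5
0.8 -17.4 75.9
0.9 -23.6 83.7
1.0 -30.6 90.9
1.1 -38.3 97.3
1.2 -46.6 102.9
1.3 -55.4 107.6
1.4 -64.6 111.5
1.5 -74.2 114.4
1.6 -84.0 116.3
1.65 -88.9 116.9
1.7 -93.9 117.3
```

Call:
servo_tool([
  [[10,1,10,0,0,0,0.1],[10,1.5,20,0,0,0,0.2],[10,0.7,30,0,0,0,0.3],[10,-1,39.7,0,0,0,0.4],[10,-3.7,49.3,0,0,0,0.5],[10,-7.4,58.6,0,0,0,0.6],[10,-12,67.5,0,0,0,0.7],[10,-17.4,75.9,0,0,0,0.8],[10,-17.4,75.9,0,0,0,0.8]],
])

```text
clock: 24.85
position: [576.1, -39.5, 63.9]
ee_rot: [-0.45, 0.893, -0.001, 0.001]
contact_force: [2.0, -2.8, 5.1]
gripper_width: 12.1
grasp_force: 58.9
```

```bash
python3 st.py
python3 - <<'E'
import numpy as np
# tool yaw now turned 0.8 cw: express remaining arc in present tool axes
P=lambda v:np.array([75+100*np.cos(-1.396-v),100*np.sin(-1.396-v)])
a=-np.pi/2-.8; x=np.array([np.cos(a),np.sin(a)]); y=np.array([np.cos(np.pi-.8),np.sin(np.pi-.8)])
for v in np.r_[np.arange(.9,1.61,.1),1.63,1.66,1.7]:
    d=P(v)-P(.8); print(round(v,2),(d@x).round(1),(d@y).round(1))
from h import *
w=w2j(arm.read_state()['position'])[0]-[75,0]; print("value",-1.396-np.arctan2(w[1],w[0]),np.hypot(*w))
E
```

```text
24.85 jig [ 17.3 -81.4] z 63.9 F jig 1.5 -3.1 5.1 w 12.1 yaw 134.12 j6 -0.85
0.9 1.2 9.9
1.0 1.5 19.9
1.1 0.7 29.9
1.2 -1.0 39.7
1.3 -3.7 49.3
1.4 -7.4 58.6
1.5 -12.0 67.5
1.6 -17.4 75.9
1.63 -19.2 78.3
1.66 -21.0 80.7
1.7 -23.6 83.7
value 0.7912866635500153 99.7399580087039
```

Call:
servo_tool([
  [[10,1,10,0,0,0,0.1],[10,1.5,20,0,0,0,0.2],[10,0.7,30,0,0,0,0.3],[10,-1,39.7,0,0,0,0.4],[10,-3.7,49.3,0,0,0,0.5],[10,-7.4,58.6,0,0,0,0.6],[10,-12,67.5,0,0,0,0.7],[10,-14.5,72,0,0,0,0.75],[10,-17.4,75.9,0,0,0,0.8],[10,-17.4,75.9,0,0,0,0.8]],
])

```text
clock: 26.1
position: [524.9, 19.2, 63.8]
ee_rot: [-0.067, 0.998, -0.001, -0.0]
contact_force: [0.1, -6.0, 10.2]
gripper_width: 12.1
grasp_force: 59.3
```

```bash
cat > val.py <<'E'
from h import *
w=w2j(arm.read_state()['position'])[0]-[75,0]; a=np.arctan2(w[1],w[0]); print("value",-1.396-(a if a<0 else a-2*np.pi),np.hypot(*w))
E
python3 st.py; python3 val.py
```

```text
26.1 jig [-23.6 -15.2] z 63.8 F jig -0.8 -6.0 10.2 w 12.1 yaw 88.32 j6 -1.79
value 1.5931726902786902 99.79017985335534
```

Call:
servo_tool([
  [[10,0,1,-0.5,0,0,0.01],[10,0,2,-1,0,0,0.02],[10,-0.3,3,-1,0,0,0.03],[10,-0.3,3,-1,0,0,0.03]],
])

```text
clock: 26.6
position: [524.6, 20.2, 63.9]
ee_rot: [-0.052, 0.999, -0.002, -0.001]
contact_force: [4.4, -13.7, 3.5]
gripper_width: 12.1
grasp_force: 58.9
```

```bash
python3 st.py; python3 val.py
```

```text
26.6 jig [-23.8 -14.1] z 63.9 F jig 2.1 -14.3 3.5 w 12.1 yaw 86.63 j6 -1.82
value 1.6038433940196808 99.82453676992527
```

Call:
servo_tool([
  [[10,0,1,0,0,0,0],[10,0,1,0,0,0,0],[10,0,1,0,0,0,0],[10,0,1,0,0,0,0]],
])

```text
clock: 27.1
position: [524.5, 20.4, 63.9]
ee_rot: [-0.052, 0.999, -0.002, -0.001]
contact_force: [4.1, -16.3, 3.5]
gripper_width: 12.0
grasp_force: 59.0
```

```bash
python3 st.py; python3 val.py
python3 - <<'E'
from h import *
p,im=snap("side","pics/s5.png"); a=im[190:275,215:315,::-1]
cv2.imwrite("pics/s5c.png",cv2.resize(a,None,fx=6,fy=6,interpolation=cv2.INTER_CUBIC))
E
```

```text
27.1 jig [-23.9 -13.9] z 63.9 F jig 1.4 -16.7 3.5 w 12.0 yaw 86.61 j6 -1.82
value 1.6061507495043514 99.82100577199067
```

View pics/s5c.png

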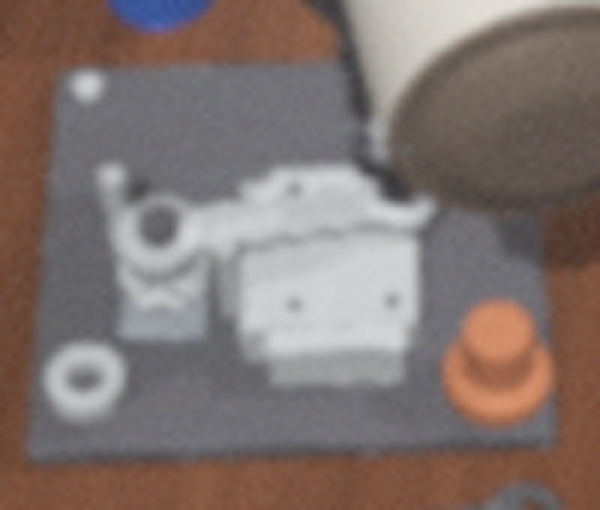

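The retaining arm lies over the squared stack, from the pivot at (160,230) to the post end at (420,210). The plates meet both fences, and the bearing, bush and cup are in place. I'll hand it in.

```bash
python3 -c "
from bench import arm
print(arm.job_done())"
```

```text
the job is handed in; nothing more can be done
None
```

The job is handed in: the four plates were tapped flush to both fences with the arm at rest, and the retaining arm is now held on its stop with about 17 N; one y tap reached 49 N, above the advised 20 N.

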